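# Fit the idler and hold the belt tensioner back past its click

### The arm

A 6-joint arm with a two-finger parallel gripper is mounted at the origin on a cart in front of the work surface, level with it; the furniture and walls round the work are solid. World frame = base frame: x ahead of the robot, y to its left, z up, the work surface at z = 0. Lengths are in m, angles in degrees, forces in N, time in s.
With the tool pointing down it reaches from about 0.4 to 0.825 m from the base axis. Payload 7 kg.
Tool frame: the origin (TCP) lies at the centre of the arm's flange, where the gripper is bolted on; the fingertips stand 178 mm ahead of it and the grasp point (between the pads) lies 159 mm ahead of it (ctrl.hold_point_z is the distance from the TCP to the grasp point, in m); z points along the fingers, y is the line along which they close (so a half turn about z gives the same grasp; the last joint's range is limited). The gripper opens to 88 mm and grips with 3 to 60 N. Pads are 19 mm wide; open, the fingers measure 130 mm over their backs; the gripper's body (78 mm by 193 mm) begins 47 mm behind the grasp point.
Start: joints at [-47.206, 20.546, 0.682, 0, -70.136, -16.507], TCP at [0.299, -0.605, 0.405] pointing down, gripper open.
Joint ranges: [-176.03, 176.03], [-82.01, 121.73], [-58.28, 71.71], [-173.87, 95.51], [-174.79, -0.11], [-173.66, 173.66]. Speed limits (degrees/s): [136.94, 136.94, 172.46, 180, 180, 180].

### API

Orientations are given as [roll, pitch, yaw] about the fixed x, y, z axes, in that order (R = Rz(yaw) Ry(pitch) Rx(roll)).
In Python, from plant import ctrl gives the robot as it stands.
- The arm moves only by the shell command python3 -m inch 'ROWS'. ROWS is JSON, one flat list of numbers, 7 for each row, row after row: the closure, from 0 (fully open) to 1 (shut), then the shift along the tool's x, y, z in mm, then the turn, a rotation vector about the tool's x, y, z in degrees. In form: [hand, x, y, z, wx, wy, wz, hand, x, y, z, wx, wy, wz, ...]. A call has 1 to 5 rows; each row is the pose to reach, as a shift and turn from the pose commanded when the call began, along the tool's axes at that moment; what a row does not reach only later rows make up. A row lasts 1/10 s, in which the tool goes at most 50 mm and 8.59 degrees, less where a joint would pass 70% of its speed; a pose out of reach is approached as far as the arm can. A call with a gripper value outside its range is refused whole. The fingers move at their own pace and stop on an object; the grip force is fixed at half the most. Time passes only in rows, so rows that repeat a pose let the fingers close. It gives the time, the measured TCP pose, the force, the opening and the grip force at its end, in the units of the state.
- ctrl.get_obs(): the state, without advancing time (a new reading comes with each control period).
- ctrl.snapshot(name): name is "scene" or "top" or "wrist"; returns a dict with "frame" (480x640x3 uint8, red, green, blue), "K" (3x3 intrinsics, pixels), "k1" (the pictures are not rectified: a ray, as slopes to the right and down, at radius r is drawn at 1 + k1 r^2 times it, then the intrinsics apply), "R" (3x3) and "t" (3): a world point X has camera coordinates R X + t. Camera axes: x right, y down, z forward; pixel columns grow to the right and rows downward; lengths in m; the calibration is good to about 2 mm. A picture is of the moment at which its call begins. There is no depth.
- ctrl.close_job(): hands the job in; it is judged then, once.
Trained networks look in a picture, given as the dict that the camera call returned (one of the last four; its "shot" number tells which), for a name from the list of things; names that differ only in an ending like _2 or _b are one class to them, and where a whole thing is asked for, a point or a joint stands for the part that bears it (a point fixed in the world has none). Each returns a list of dicts, best first, with "p" (0 to 1); they miss things now and then, are a little off and sometimes report something else, mostly with a low value. They report only what shows in the picture. A call takes as long as a camera call.
- ctrl.recognise(picture, thing): "location" ([x, y, z] in m, in world coordinates, good to about 4 mm: the middle of the surface that is visible of it).
- ctrl.trace(picture, thing): "pixels" (480x640 bool, what is visible of it).
- ctrl.mark_of(picture, thing): "location" ([x, y, z] in m, in world coordinates, good to about 4 mm: a listed point, or the origin of a listed thing).
The state is a dict: "clock": time; "joint_pos": joint angles; "qvel": joint speeds; "tau": joint torques, N m; "tool_pos": TCP position; "orientation": TCP orientation; "force": force on the tool from outside, world axes, zero at the start; "moment": the same for the moment, N m; "opening": finger opening in m; "gripper_force": force on a finger pad.
Only numpy, scipy, OpenCV 4.12 (cv2) and the standard library are available. Lean on these libraries where they do the work, as an engineer would, in place of code of your own. Each camera call takes 0.05 s, during which the arm holds its last target. There are 200 camera calls.

### The job

Fit the loose grey idler bush, flange down, over the pin on the sprung tensioner arm until it sits fully home, gripping it lightly because it cracks if it is squeezed with more than about 40 N. Then take the arm by its upright post, swing it back against its spring until the ratchet pawl clicks in behind the tooth, go on a little farther (about midway between the click and the end stop) so that the pawl carries no load, and never run the arm into the end stop. Finish while holding the arm there by its post, and leave everything else where it stands.

Things in the scene. Friction and masses are not known exactly. Their poses are not given: they have to be found in the camera images.
- fixture: belt tensioner fixture fixed to the bench: aluminium plate 250 x 270 mm, top 22 mm up. Origin on the bench under the arm's vertical pivot, z up; plate spans x -110..140, y -85..185 mm. The unpushed arm points along its +y. On it: pawl guide at x -84 (top 46 mm over the bench), fixed drive pulley 60 mm across at x 90, y -35 (top 48), end stop block at x 93, y 62 (top 42)
- tensioner (a joint): angle q of the sprung arm (rad): 0 = rest, grows clockwise from above (free end away from the robot), 0.80 = against the end stop. A point at radius R on the arm's centre line lies at fixture x = R sin q, y = R cos q. The spring pushes back with 3 N at the post at 0, 6 N at 0.6. By 0.50 it is past the click; let go then, it rests on the pawl at about 0.45
- pawl (a joint): travel (m) of the spring-loaded pawl slider, a steel bar with a round end on the robot's side of the arm's hub: 0 = home; lifted about 0.006 by the hub's saw tooth as the arm goes from about 0.1 to 0.45 rad, then snaps home behind the tooth (the click). It works by itself and need not be touched
- post_top (a point): centre of the top of the upright round steel post at the arm's free end, 102 mm above the bench; the post is 16 mm in diameter and 60 mm tall (foot 42 mm above the bench, with a 22 mm collar 4 mm high), on the arm's centre line 150 mm from the pivot
- idler_seat (a point): seat of the idler on the arm: foot of the vertical pin, on its shoulder 44 mm above the bench, on the centre line 85 mm from the pivot. The pin is 12 mm in diameter and 26 mm tall, its top 7 mm tapered to 6 mm. The arm is 26 mm wide
- idler: loose idler bush of plain grey plastic, 34 mm tall, 36 mm outer diameter, bore 18 mm right through, with a flange 42 mm across and 3 mm thick at its foot; 60 g. Origin at the centre of its underside, z up its bore. It stands upright on the bench, flange down, right or left of the fixture. Cracks if the fingers press it with more than about 40 N each
- solder_spool: bystander: solder spool with blue flanges, 52 mm across, 41 mm tall, stands on the other side of the fixture from the idler; origin at its underside
- relay_a: bystander: black relay 28 x 28 x 38 mm; origin at its underside
- conn_c: bystander: orange connector 69 x 45 x 21 mm; origin at its underside
- cell_a: bystander: battery cell lying down, 18 x 67 x 18 mm; origin at its underside
- fuse_link: bystander: ceramic fuse with bolt-down lugs 23 x 102 x 23 mm; origin at its underside
- conn_f: bystander: cream connector 63 x 34 x 19 mm; origin at its underside

How it is judged:
By the outcome, as a careful person would: the job done as asked, in the order asked, and still so for the second after the job is handed in, while the arm keeps its last pose, push and grip.
It also fails if it takes over 54 s, if anything falls off the work surface, if the arm or the gripper's body presses on something with over 40 N, if the wrist force passes 120 N, or if a joint passes its speed limit or range.

## Working session

There is one attempt and no reset: what is moved stays moved. The work goes in short steps, Python scripts to look and compute and a shell command to move; the robot and the scene stay as the last step left them, time stands still between calls to the robot, and variables do not carry over. Pictures are saved under pics/ and viewed, at most 10 in all, crops included, and the job is handed in when it is done.

```bash
mkdir -p pics; ls
cat > h.py <<'E'
import numpy as np, cv2
from plant import ctrl
from scipy.spatial.transform import Rotation as Ro
def save(s,n): cv2.imwrite(f'pics/{n}.png', s['frame'][:,:,::-1])
def px(s,X):
    c=s['R']@np.array(X)+s['t']; u=c[:2]/c[2]; u=u*(1+s['k1']*(u@u)); return s['K'][:2,:2]@u+s['K'][:2,2]
def ray(s,p,z):
    d=np.linalg.solve(s['K'],[p[0],p[1],1])[:2]; u=d.copy()
    for _ in range(20): u=d/(1+s['k1']*(u@u))
    R=np.array(s['R']);o=-R.T@s['t'];v=R.T@np.array([u[0],u[1],1]); return o+v*(z-o[2])/v[2]
def tool(X):
    "world point -> shift in mm of the grasp point in tool axes"
    o=ctrl.get_obs(); R=Ro.from_euler('xyz',o['orientation'],degrees=True).as_matrix()
    g=np.array(o['tool_pos'])+R[:,2]*ctrl.hold_point_z
    return R.T@(np.array(X)-g)*1000, R
E
python3 - <<'E'
from h import *
o=ctrl.get_obs(); print(o)
for n in ('scene','top'):
    s=ctrl.snapshot(n); save(s,n+'0')
    for t in ('fixture','post_top','idler_seat','idler','solder_spool'):
        print(n,t,[(np.round(r['location'],4),round(r['p'],2)) for r in ctrl.mark_of(s,t)[:2]])
E
```

```text
pics
{'clock': 0.0, 'joint_pos': array([-4.72064995e+01,  2.05915933e+01,  6.32635098e-01, -1.86147410e-02,
       -7.01369854e+01, -1.65059090e+01]), 'qvel': array([-0.04404662, -0.00270048, -0.05162705,  0.02767513, -0.06253514,
       -0.11319127]), 'tau': array([-1.61707278e-03, -5.82711732e+01,  2.93049073e+01,  6.99695528e+00,
        6.77060147e-03, -2.00475574e-04]), 'tool_pos': array([ 0.2988346 , -0.60502086,  0.40371674]), 'orientation': array([ 1.79903038e+02, -1.04835377e-02, -1.53718739e+02]), 'force': array([0.02012591, 0.16340836, 0.06196057]), 'moment': array([-0.00179974, -0.03194378,  0.02129398]), 'gripper_force': 0.0, 'opening': 0.08771042923390449}
scene fixture [(array([ 0.5382, -0.0245,  0.0048]), 0.77)]
scene post_top [(array([0.5673, 0.0537, 0.0458]), 0.56)]
scene idler_seat []
scene idler []
scene solder_spool [(array([ 0.5399, -0.3303,  0.001 ]), 0.51)]
top fixture [(array([ 0.5408, -0.0256,  0.0018]), 0.97)]
top post_top [(array([0.5784, 0.1199, 0.1034]), 0.83)]
top idler_seat [(array([0.5646, 0.0565, 0.0451]), 0.93)]
top idler [(array([0.459 , 0.3768, 0.0023]), 0.73)]
top solder_spool [(array([ 0.5363, -0.328 , -0.0021]), 0.64)]
```

View pics/top0.png

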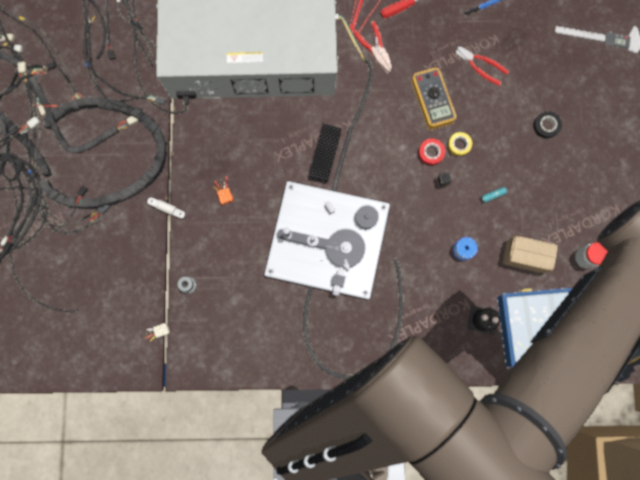

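View pics/scene0.png

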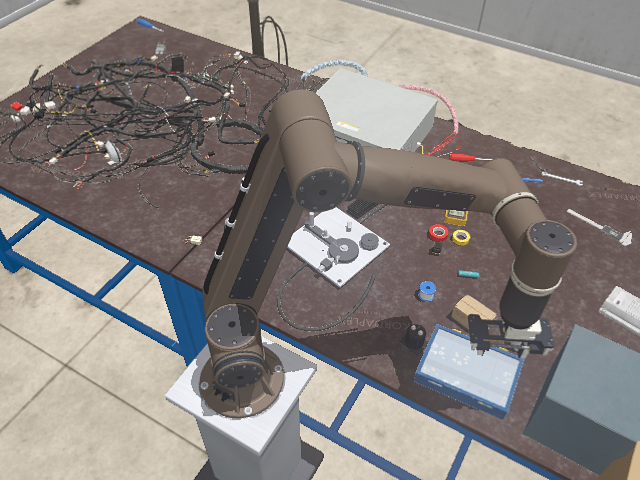

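The top view shows the fixture at about (325,240), with its arm pointing left, which is +y. The idler is at (187,285) on the left and the spool at (465,248) on the right. The arm starts on the right, so I'll cross over now.

```bash
python3 -m inch '[0,-448,342,0,0,0,-49,0,-448,342,0,0,0,-49,0,-448,342,0,0,0,-49,0,-448,342,0,0,0,-49,0,-448,342,0,0,0,-49]'
cat > to.py <<'E'
import sys; from h import *
X=[float(a) for a in sys.argv[1:4]]; d,R=tool(X); o=ctrl.get_obs()
print('shift',np.round(d,1),'wz',round(-((float(sys.argv[4])-o['orientation'][2]+180)%360-180),1),'ori',np.round(o['orientation'],1),'q',np.round(o['joint_pos'],0),o['clock'])
E
python3 to.py 0.55 0.05 0.25 -104.5; python3 to.py 0.459 0.377 0.25 -104.5
```

```text
clock: 1.1
tool_pos: [0.4103, -0.3794, 0.4049]
orientation: [-180.0, -0.0, -110.4]
force: [1.2, 0.5, 0.5]
opening: 0.0875
gripper_force: 0.0
shift [-451.2   18.9   -4.4] wz -5.9 ori [-180.    -0.  -110.4] q [-23.  10. -14.   0. -66.   2.] 1.1
shift [-725.9  218.1   -4.6] wz -5.9 ori [-180.    -0.  -110.4] q [-23.  10. -14.   0. -66.   2.] 1.1
```

```bash
python3 -m inch '[0,-450,20,0,0,0,-6,0,-450,20,0,0,0,-6,0,-450,20,0,0,0,-6,0,-450,20,0,0,0,-6,0,-450,20,0,0,0,-6]' >/dev/null;  python3 to.py 0.459 0.36 0.22 -104.5
```

```text
shift [-477.7  155.9   25.8] wz -0.2 ori [-179.9    0.  -104.7] q [  6.   5. -20.   0. -65. -21.] 1.6
```

```bash
python3 -m inch '[0,-478,156,26,0,0,0,0,-478,156,26,0,0,0,0,-478,156,26,0,0,0,0,-478,156,26,0,0,0,0,-478,156,26,0,0,0]' >/dev/null;  python3 to.py 0.459 0.36 0.22 -104.5
```

```text
shift [-240.5   77.7   13.1] wz -0.2 ori [-1.799e+02  1.000e-01 -1.047e+02] q [ 36.   3. -24.   0. -63. -51.] 2.1
```

```bash
python3 -m inch '[0,-230,75,13,0,0,0,0,-230,75,13,0,0,0,0,-230,75,13,0,0,0,0,-230,75,13,0,0,0,0,-230,75,13,0,0,0]' >/dev/null;  python3 to.py 0.459 0.377 0.22 -104.5
python3 - <<'E'
from h import *
for n in ('wrist','top'):
  s=ctrl.snapshot(n); save(s,n+'1')
  for t in ('idler','fixture','post_top','idler_seat'):
    print(n,t,[(np.round(r['location'],4),round(r['p'],2)) for r in ctrl.mark_of(s,t)[:2]])
E
```

```text
shift [-26.4   6.8  -0.4] wz -0.2 ori [-180.     0.  -104.7] q [ 57.  12. -14.   0. -63. -71.] 2.6
wrist idler [(array([ 0.461 ,  0.3762, -0.0052]), 0.84)]
wrist fixture []
wrist post_top []
wrist idler_seat []
top idler [(array([0.4586, 0.3798, 0.0022]), 0.67)]
top fixture [(array([ 0.5419, -0.0286,  0.0028]), 0.59)]
top post_top [(array([0.5772, 0.1208, 0.1003]), 0.9), (array([0.5623, 0.0552, 0.0474]), 0.39)]
top idler_seat [(array([0.561 , 0.0575, 0.0453]), 0.61)]
```

View pics/wrist1.png

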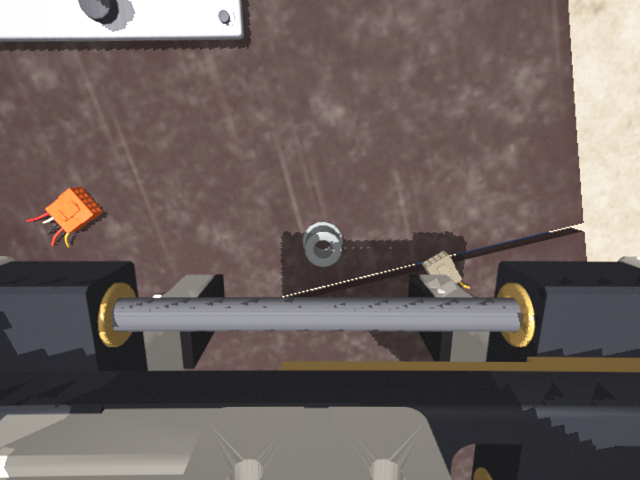

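Run:
```python
from h import *
s=ctrl.snapshot('wrist')
m=ctrl.trace(s,'idler')[0]['pixels']; v,u=np.nonzero(m); print('idler px',u.min(),u.max(),v.min(),v.max())
for p,z in (((323,241),.034),((323,244),.034),((303,222),.034),((u.mean(),v.mean()),.017),((425,265),.015),((470,287),.015),((440,255),.015),((420,270),.015)): 
  X=ray(s,p,z); print(p,np.round(X,4),np.round(tool(X)[0],1))
r=ctrl.trace(s,'conn_f')
if r:
  m=r[0]['pixels'];v,u=np.nonzero(m);i=[u.argmin(),u.argmax(),v.argmin(),v.argmax()]
  for k in i: print((u[k],v[k]),np.round(tool(ray(s,(u[k],v[k]),.01))[0],1))
f=s['frame'][200:300,270:500,::-1]; cv2.imwrite('pics/c1.png',cv2.resize(f,None,fx=3.4,fy=3.4))
```

```text
idler px 304 342 225 269
(323, 241) [0.4573 0.3633 0.034 ] [-15.6   6.7 185.8]
(323, 244) [0.458  0.3661 0.034 ] [-18.5   6.7 185.8]
(303, 222) [0.4707 0.3408 0.034 ] [  2.7 -12.1 185.8]
(np.float64(323.8246702870442), np.float64(246.488750969744)) [0.4587 0.3733 0.017 ] [-25.6   7.9 202.8]
(425, 265) [0.3642 0.419  0.015 ] [-45.7 110.9 204.8]
(470, 287) [0.3239 0.4543 0.015 ] [-69.5 158.8 204.8]
(440, 255) [0.3477 0.4124 0.015 ] [-35.1 125.1 204.8]
(420, 270) [0.3701 0.423  0.015 ] [-51.1 106.2 204.8]
(np.int64(424), np.int64(266)) [-48.3 111.5 209.8]
(np.int64(466), np.int64(288)) [-72.5 157.  209.8]
(np.int64(444), np.int64(253)) [-34.4 130.8 209.8]
(np.int64(465), np.int64(288)) [-72.5 156.  209.8]
```

View pics/c1.png

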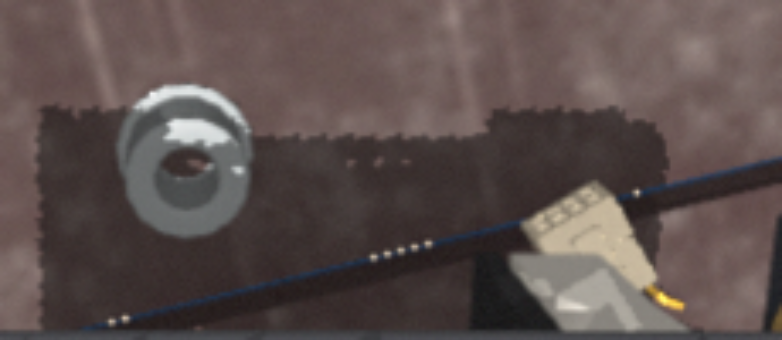

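The bush's top-face centre is at about (325,252) px, which is a tool shift of (-26, 8). The connector is about 100 mm away and clear of the fingers, so I'm descending.

```bash
python3 -m inch '[0,-26,8,45,0,0,0,0,-26,8,95,0,0,0,0,-26,8,140,0,0,0,0,-26,8,175,0,0,0,0,-26,8,190,0,0,0]';python3 -m inch '[0,0,0,6,0,0,0,0,0,0,6,0,0,0,1,0,0,6,0,0,0,1,0,0,6,0,0,0,1,0,0,6,0,0,0]';  python3 to.py 0.459 0.377 0.024 -104.5
```

```text
clock: 3.75
tool_pos: [0.4575, 0.3729, 0.185]
orientation: [179.9, -0.3, -104.8]
force: [-0.3, 0.4, -0.4]
opening: 0.0877
gripper_force: 0.0
clock: 4.25
tool_pos: [0.4585, 0.3745, 0.184]
orientation: [-180.0, 0.1, -104.7]
force: [0.8, 1.4, -0.0]
opening: 0.0694
gripper_force: 0.0
shift [-2.2  0.3  0.7] wz -0.2 ori [-1.800e+02  1.000e-01 -1.047e+02] q [ 58.  26. -24.   0. -40. -73.] 4.25
```

```bash
python3 -m inch '[1,0,0,6,0,0,0,1,0,0,6,0,0,0,1,0,0,6,0,0,0,1,0,0,6,0,0,0,1,0,0,6,0,0,0]';  python3 to.py 0.459 0.377 0.024 -104.5
```

```text
clock: 4.75
tool_pos: [0.4587, 0.3753, 0.1784]
orientation: [-179.9, 0.2, -104.7]
force: [-3.9, 0.6, 12.0]
opening: 0.0396
gripper_force: 31.0
shift [-1.3  0.3 -4.9] wz -0.2 ori [-179.9    0.2 -104.7] q [ 58.  26. -24.   0. -39. -73.] 4.75
```

I repeated the 6 mm descent by mistake, so the tips are at bench or flange level. I'll open, rise and look before gripping again.

```bash
python3 -m inch '[0,0,0,0,0,0,0,0,0,0,0,0,0,0,0,0,0,0,0,0,0,0,0,0,0,0,0,0,0,0,0,-8,0,0,0]';  python3 to.py 0.459 0.377 0.025 -104.5
python3 - <<'E'
from h import *
s=ctrl.snapshot('wrist'); save(s,'w2')
print([(np.round(r['location'],4),np.round(tool(r['location'])[0],1)) for r in ctrl.mark_of(s,'idler')])
E
```

```text
clock: 5.25
tool_pos: [0.4585, 0.3741, 0.1846]
orientation: [180.0, -0.0, -104.8]
force: [-0.5, -0.1, 0.0]
opening: 0.0742
gripper_force: 0.0
shift [-3.   0.2  0.3] wz -0.3 ori [ 180.    -0.  -104.8] q [ 58.  26. -24.   0. -40. -73.] 5.25
[(array([ 0.4607,  0.3753, -0.0017]), array([-1.2, -1.9, 28. ]))]
```

View pics/w2.png

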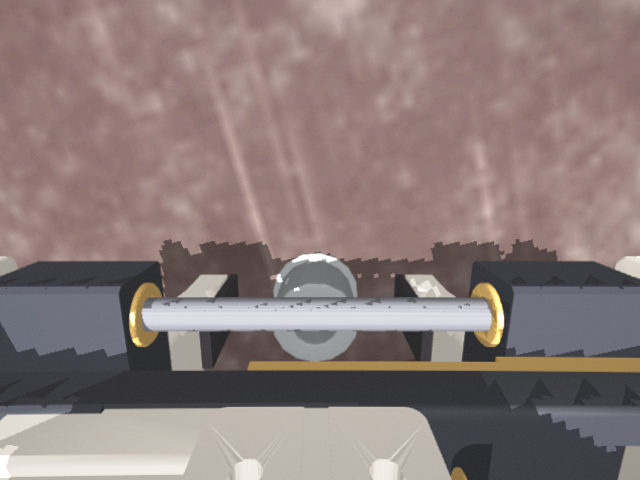

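The bush stands upright and centred between the fingers at about (316,308) px. The grasp height is now about 25 mm, so I'm closing.

```bash
python3 -m inch '[1,0,0,0,0,0,0,1,0,0,0,0,0,0,1,0,0,0,0,0,0,1,0,0,0,0,0,0,1,0,0,0,0,0,0]';python3 -m inch '[1,0,0,0,0,0,0,1,0,0,0,0,0,0,1,0,0,0,0,0,0,1,0,0,-10,0,0,0,1,0,0,-30,0,0,0]'
python3 to.py 0.559 0.063 0.14 -104.5
```

```text
clock: 5.85
tool_pos: [0.4582, 0.3743, 0.1845]
orientation: [180.0, -0.0, -104.7]
force: [-0.3, -0.9, 0.1]
opening: 0.0534
gripper_force: 0.0
clock: 6.35
tool_pos: [0.4579, 0.3737, 0.2141]
orientation: [179.9, -0.2, -104.8]
force: [-0.5, 0.7, -0.1]
opening: 0.035
gripper_force: 30.0
shift [ 274.5 -177.   -84.6] wz -0.3 ori [ 179.9   -0.2 -104.8] q [ 58.  24. -23.  -0. -44. -73.] 6.35
```

```bash
python3 -m inch '[1,0,0,-45,0,0,0,1,0,0,-90,0,0,0,1,274,-177,-125,0,0,0,1,274,-177,-125,0,0,0,1,274,-177,-125,0,0,0]' >/dev/null
python3 to.py 0.559 0.063 0.175 -104.5
```

```text
shift [149.1 -95.  -12.2] wz -0.2 ori [-1.800e+02  1.000e-01 -1.047e+02] q [ 45.  13. -21.  -0. -55. -59.] 6.85
```

```bash
python3 -m inch '[1,40,-25,-10,0,0,0,1,40,-25,-10,0,0,0,1,40,-25,-10,0,0,0]' >/dev/null
python3 - <<'E'
from h import *
for n in ('wrist','top','wrist','top'):
  s=ctrl.snapshot(n)
  for t in ('fixture','post_top','idler_seat'):
    print(n,t,[(np.round(r['location'],4),round(r['p'],2)) for r in ctrl.mark_of(s,t)[:2]])
  if n=='wrist': save(s,'w3')
E
python3 to.py 0.559 0.057 0.175 -104.5
```

```text
wrist fixture []
wrist post_top [(array([0.5811, 0.1208, 0.1038]), 0.69)]
wrist idler_seat [(array([0.5661, 0.0547, 0.0451]), 0.7)]
top fixture [(array([ 0.5434, -0.0281,  0.0016]), 0.86), (array([ 0.5386, -0.3278, -0.002 ]), 0.58)]
top post_top [(array([0.5795, 0.1231, 0.1048]), 0.74)]
top idler_seat []
wrist fixture []
wrist post_top [(array([0.5792, 0.1199, 0.1018]), 0.8)]
wrist idler_seat [(array([0.5628, 0.0554, 0.0465]), 0.61)]
top fixture [(array([ 5.442e-01, -3.090e-02, -2.000e-04]), 0.76)]
top post_top [(array([0.5764, 0.1219, 0.1025]), 0.92)]
top idler_seat [(array([0.563 , 0.0535, 0.0429]), 0.64)]
shift [115.9 -72.2  -3.6] wz -0.2 ori [-180.    -0.  -104.7] q [ 40.  13. -21.   0. -57. -55.] 7.95
```

View pics/w3.png

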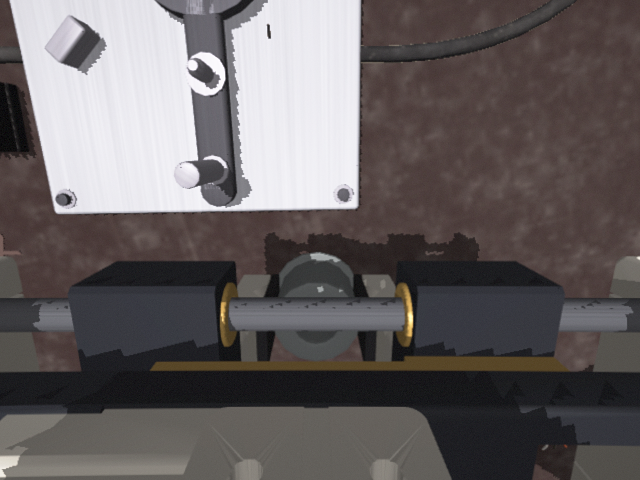

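Run:
```python
from h import *
s=ctrl.snapshot('wrist')
for n,p,z in (('pin',(192,65),.070),('seat',(207,75),.044),('post',(184,173),.102)):
  X=ray(s,p,z); print(n,np.round(X,4),np.round(tool(X)[0],1))
d,R=tool([0,0,0]); o=ctrl.get_obs(); g=np.array(o['tool_pos'])+R[:,2]*ctrl.hold_point_z
for dx in (-4,-2,0,2):
  for zz,r in ((-8.5,18),(22.5,21),(25.5,21)):
    print(dx,zz,[np.round(px(s,g+R@(np.array([dx+r*a,r*b,zz])/1000)),0) for a,b in ((1,0),(-1,0),(0,1),(0,-1))])
r=ctrl.mark_of(s,'idler'); print([(tool(q['location'])[0],q['p']) for q in r])
m=ctrl.trace(s,'idler')[0]['pixels'];v,u=np.nonzero(m);print(u.min(),u.max(),v.min(),v.max())
```

```text
pin [0.5624 0.054  0.07  ] [117.9 -76.2 101.4]
seat [0.5612 0.0551 0.044 ] [117.2 -74.8 127.4]
post [0.5781 0.1155 0.102 ] [ 54.5 -75.8  69.4]
-4 -8.5 [array([316., 290.]), array([316., 371.]), array([360., 332.]), array([271., 332.])]
-4 22.5 [array([316., 259.]), array([316., 339.]), array([359., 300.]), array([273., 300.])]
-4 25.5 [array([316., 258.]), array([316., 336.]), array([358., 298.]), array([273., 298.])]
-2 -8.5 [array([316., 286.]), array([316., 367.]), array([360., 327.]), array([271., 328.])]
-2 22.5 [array([316., 255.]), array([316., 336.]), array([359., 297.]), array([273., 297.])]
-2 25.5 [array([316., 254.]), array([316., 333.]), array([358., 294.]), array([273., 294.])]
0 -8.5 [array([316., 281.]), array([316., 363.]), array([360., 323.]), array([271., 323.])]
0 22.5 [array([316., 251.]), array([316., 332.]), array([359., 293.]), array([272., 293.])]
0 25.5 [array([316., 250.]), array([316., 329.]), array([358., 290.]), array([273., 290.])]
2 -8.5 [array([316., 276.]), array([316., 358.]), array([361., 318.]), array([271., 318.])]
2 22.5 [array([316., 247.]), array([316., 328.]), array([359., 289.]), array([272., 289.])]
2 25.5 [array([316., 246.]), array([316., 325.]), array([358., 287.]), array([273., 287.])]
[(array([ 1.02776341,  0.97892876, 28.35109981]), 0.87)]
275 356 252 360
```

```bash
python3 -m inch '[1,40,-26,0,0,0,0,1,80,-52,0,0,0,0,1,117,-75,0,0,0,0,1,117,-75,30,0,0,0,1,117,-75,62,0,0,0]' >/dev/null
python3 -m inch '[1,0,0,0,0,0,0,1,0,0,0,0,0,0]'
python3 - <<'E'
from h import *
for n in ('wrist','scene','top'):
  s=ctrl.snapshot(n); save(s,'d_'+n)
  for t in ('idler','idler_seat','post_top','fixture'):
    print(n,t,[(np.round(r['location'],4),round(r['p'],2)) for r in ctrl.mark_of(s,t)[:1]])
E
python3 to.py 0.5625 0.055 0.105 -104.5
```

```text
clock: 8.8
tool_pos: [0.5617, 0.0552, 0.269]
orientation: [180.0, -0.1, -104.7]
force: [1.3, -0.3, -0.4]
opening: 0.0345
gripper_force: 30.0
wrist idler [(array([0.5621, 0.0569, 0.0797]), 0.93)]
wrist idler_seat [(array([0.5643, 0.0532, 0.0437]), 0.89)]
wrist post_top []
wrist fixture [(array([ 0.5446, -0.0266,  0.0006]), 0.74)]
scene idler [(array([0.5615, 0.058 , 0.0859]), 0.43)]
scene idler_seat [(array([0.5674, 0.056 , 0.0426]), 0.91)]
scene post_top []
scene fixture [(array([ 0.5437, -0.0259,  0.0016]), 0.55)]
top idler [(array([0.3388, 0.4537, 0.0024]), 0.34)]
top idler_seat [(array([0.5616, 0.0552, 0.0457]), 0.84)]
top post_top []
top fixture [(array([ 5.45e-01, -2.66e-02,  5.00e-04]), 0.94)]
shift [-0.  -1.1  4.4] wz -0.2 ori [ 180.    -0.  -104.7] q [ 25.  17. -24.  -0. -49. -40.] 9.55
```

View pics/d_wrist.png

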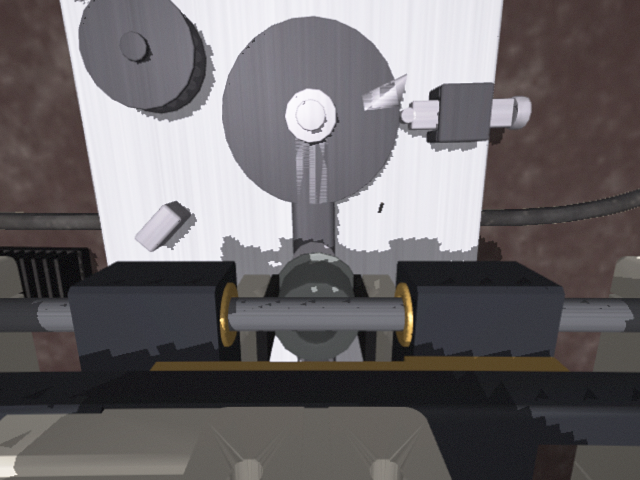

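Run:
```python
from h import *
s=ctrl.snapshot('wrist')
for n,p,z in (('hubC',(310,110),.042),('boss',(312,114),.05),('arm',(314,230),.042),('armL',(293,225),.042),('armR',(335,225),.042)):
  X=ray(s,p,z); print(n,np.round(X,4),np.round(tool(X)[0],1))
f=s['frame'][0:260,200:460,::-1]
```

```text
hubC [ 0.5419 -0.0311  0.042 ] [88.5 -3.1 67.4]
boss [ 0.5415 -0.0281  0.05  ] [85.6 -1.9 59.4]
arm [0.557  0.0344 0.042 ] [21.3 -1.  67.4]
armL [0.5683 0.0283 0.042 ] [ 24.3 -13.5  67.4]
armR [0.5442 0.0346 0.042 ] [24.3 11.4 67.4]
```

```bash
python3 -m inch '[1,1,-1,6,0,0,0,1,1,-1,14,0,0,0,1,1,-1,20,0,0,0,1,1,-1,25,0,0,0,1,1,-1,25,0,0,0]'; python3 to.py 0.5625 0.055 0.0695 -104.5
```

```text
clock: 10.1
tool_pos: [0.5618, 0.0539, 0.2426]
orientation: [179.9, -0.1, -104.7]
force: [-0.9, 0.4, -0.6]
opening: 0.0345
gripper_force: 30.0
shift [-1.4 -0.6 13.8] wz -0.2 ori [ 1.799e+02 -1.000e-01 -1.047e+02] q [ 25.  19. -25.  -0. -46. -40.] 10.1
```

There's no force with the flange 12 mm below the pin's top, so the bush is on the pin. I'm lowering it to the seat.

```bash
python3 -m inch '[1,0,0,5,0,0,0,1,0,0,9,0,0,0,1,0,0,12,0,0,0,1,0,0,13,0,0,0,1,0,0,13,0,0,0]'; python3 to.py 0.5625 0.055 0.0695 -104.5
```

```text
clock: 10.6
tool_pos: [0.5622, 0.054, 0.2306]
orientation: [180.0, -0.0, -104.7]
force: [-1.0, 0.0, -1.2]
opening: 0.035
gripper_force: 30.0
shift [-1.1 -0.1  1.8] wz -0.2 ori [ 180.    -0.  -104.7] q [ 25.  20. -26.   0. -44. -40.] 10.6
```

```bash
python3 -m inch '[1,0,0,1,0,0,0,1,0,0,2,0,0,0,1,0,0,2,0,0,0]'; python3 -m inch '[1,0,0,0.7,0,0,0,1,0,0,0.7,0,0,0]'
```

```text
clock: 10.9
tool_pos: [0.5622, 0.054, 0.2287]
orientation: [-180.0, 0.0, -104.7]
force: [0.0, 0.7, -0.2]
opening: 0.0346
gripper_force: 30.0
clock: 11.1
tool_pos: [0.5622, 0.0541, 0.2286]
orientation: [-180.0, 0.0, -104.7]
force: [-2.0, 0.4, 4.3]
opening: 0.035
gripper_force: 30.0
```

The bush is seated: 4 N upward force, and the height matches 0.1845 + 0.044 m. I'm releasing and raising.

```bash
python3 -m inch '[0,0,0,0,0,0,0,0,0,0,0,0,0,0,0,0,0,0,0,0,0,0,0,0,0,0,0,0,0,0,0,-20,0,0,0]'; python3 -m inch '[0,0,0,-40,0,0,0,0,0,0,-85,0,0,0,0,-60,0,-85,0,0,0,0,-60,0,-85,0,0,0]'
python3 - <<'E'
from h import *
for n in ('wrist','top'):
  s=ctrl.snapshot(n); save(s,'e_'+n)
  for t in ('idler','post_top','fixture'):
    print(n,t,[(np.round(r['location'],4),np.round(tool(r['location'])[0],1),round(r['p'],2)) for r in ctrl.mark_of(s,t)[:1]])
E
```

```text
clock: 11.6
tool_pos: [0.5612, 0.0537, 0.2459]
orientation: [179.8, -0.2, -104.8]
force: [-0.5, 0.8, 0.1]
opening: 0.0688
gripper_force: 0.0
clock: 12.0
tool_pos: [0.5787, 0.1147, 0.335]
orientation: [-179.8, 0.2, -104.7]
force: [-0.6, 0.0, -0.9]
opening: 0.0874
gripper_force: 0.0
wrist idler [(array([0.5648, 0.0545, 0.0384]), array([ 60.4,  -2.6, 135. ]), 0.75)]
wrist post_top [(array([0.5807, 0.1192, 0.102 ]), array([-7.5, -2. , 71. ]), 0.62)]
wrist fixture [(array([ 0.5385, -0.0264,  0.0019]), array([143.2,   1.7, 171.1]), 0.71)]
top idler [(array([ 0.6584,  0.4303, -0.0016]), array([-329.5,    2.2,  174.3]), 0.72)]
top post_top [(array([0.5767, 0.1229, 0.1038]), array([-11.3,   3.2,  69.4]), 0.77)]
top fixture [(array([ 0.5406, -0.0255,  0.0044]), array([141.4,   0.3, 169. ]), 0.85)]
```

View pics/e_wrist.png

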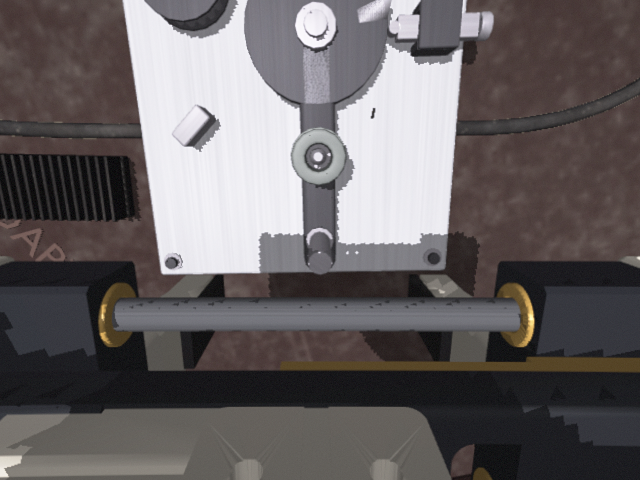

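The bush sits concentric and upright on the pin at (318,157). The post top is at (319,262). Next I'll take the post.

```bash
python3 -c "
from h import *
s=ctrl.snapshot('wrist')
for p in ((319,262),(319,257)): print(np.round(tool(ray(s,p,.102))[0],1))"
python3 -m inch '[0,-7,0,0,0,0,0,0,-7,0,40,0,0,0,0,-7,0,75,0,0,0,0,-7,0,88,0,0,0,0,-7,0,88,0,0,0]'
python3 -c "
from h import *
s=ctrl.snapshot('wrist');print([np.round(tool(r['location'])[0],1) for r in ctrl.mark_of(s,'post_top')+ctrl.mark_of(s,'idler')])"
```

```text
[ 0.2  2.1 71.5]
[ 3.5  2.1 71.5]
clock: 12.95
tool_pos: [0.5788, 0.1187, 0.2433]
orientation: [179.8, -0.2, -104.7]
force: [0.1, -0.2, -0.3]
opening: 0.088
gripper_force: 0.0
[array([ -1.4,   0.3, -14.5])]
```

```bash
python3 -m inch '[1,0,0,0,0,0,0,1,0,0,0,0,0,0,1,0,0,0,0,0,0,1,0,0,0,0,0,0,1,0,0,0,0,0,0]'>/dev/null; python3 -m inch '[1,0,0,0,0,0,0,1,0,0,0,0,0,0,1,0,0,0,0,0,0,1,0,0,0,0,0,0,1,0,0,0,0,0,0]'
python3 - <<'E'
from h import *
o=ctrl.get_obs(); print(o['tool_pos'],o['orientation'],o['joint_pos'])
# arc of the grasp point in tool axes, centre (150,0) ahead along tool x ; clockwise = tool +wz; post moves along fixture +x = tool ?
d,R=tool([.5,0,0]); print(np.round(R,3))
E
```

```text
clock: 14.1
tool_pos: [0.5791, 0.1189, 0.245]
orientation: [180.0, -0.0, -104.7]
force: [-1.9, 1.5, 1.6]
opening: 0.0155
gripper_force: 30.0
[0.57905538 0.11888995 0.24498558] [ 1.79975781e+02 -1.36382063e-03 -1.04748389e+02] [ 3.05296620e+01  2.12987075e+01 -2.13902966e+01 -2.20993365e-02
 -4.73290093e+01 -4.52630703e+01]
[[-0.255 -0.967 -0.   ]
 [-0.967  0.255  0.   ]
 [ 0.     0.    -1.   ]]
```

```bash
python3 -m inch '[1,0.2,-7.5,0,0,0,2.9,1,0.7,-15,0,0,0,5.7,1,1.7,-22.4,0,0,0,8.6,1,3,-29.8,0,0,0,11.5,1,4.7,-37.1,0,0,0,14.3]'; python3 -m inch '[1,0.2,-7.5,0,0,0,2.9,1,0.7,-15,0,0,0,5.7,1,1.7,-22.4,0,0,0,8.6,1,3,-29.8,0,0,0,11.5,1,4.7,-37.1,0,0,0,14.3]'
```

```text
clock: 14.6
tool_pos: [0.6138, 0.1054, 0.245]
orientation: [179.9, 0.0, -119.2]
force: [-3.5, 5.8, 2.0]
opening: 0.0151
gripper_force: 30.0
clock: 15.1
tool_pos: [0.6443, 0.0837, 0.245]
orientation: [180.0, 0.1, -133.4]
force: [-2.4, 7.4, 0.7]
opening: 0.0155
gripper_force: 30.0
```

```bash
python3 -m inch '[1,0.2,-6,0,0,0,2.3,1,0.5,-12,0,0,0,4.6,1,1.3,-19.4,0,0,0,7.4,1,1.3,-19.4,0,0,0,7.4,1,1.3,-19.4,0,0,0,7.4]'
python3 - <<'E'
from h import *
o=ctrl.get_obs(); g=np.array(o['tool_pos'])
P=np.array([.5421,-.0275]); 
for P in ([.5421,-.0275],[.5415,-.0281],[.5435,-.0265]):
  v=g[:2]-P; v0=np.array([.5791,.1189])-P; print(np.hypot(*v),np.arctan2(v0[1],v0[0])-np.arctan2(v[1],v[0]))
for n in ('wrist','top'):
  s=ctrl.snapshot(n); save(s,'f_'+n)
  for t in ('idler','post_top','fixture','pawl'):
    print(n,t,[(np.round(r['location'],4),round(r['p'],2)) for r in ctrl.mark_of(s,t)[:1]])
E
```

```text
clock: 15.6
tool_pos: [0.6576, 0.0696, 0.2451]
orientation: [180.0, 0.1, -140.7]
force: [-1.0, 6.6, 0.3]
opening: 0.0153
gripper_force: 30.0
0.15095560311878414 0.6241316745167329
0.15180099235445796 0.6207851120391898
0.14924054744796802 0.6306539168078178
wrist idler [(array([0.6093, 0.0263, 0.0414]), 0.69)]
wrist post_top []
wrist fixture []Traceback (most recent call last):
  File "<stdin>", line 9, in <module>
ValueError: it knows: cell, conn, fixture, fuse_link, idler, idler_seat, post_top, relay, solder_spool
```

View pics/f_wrist.png

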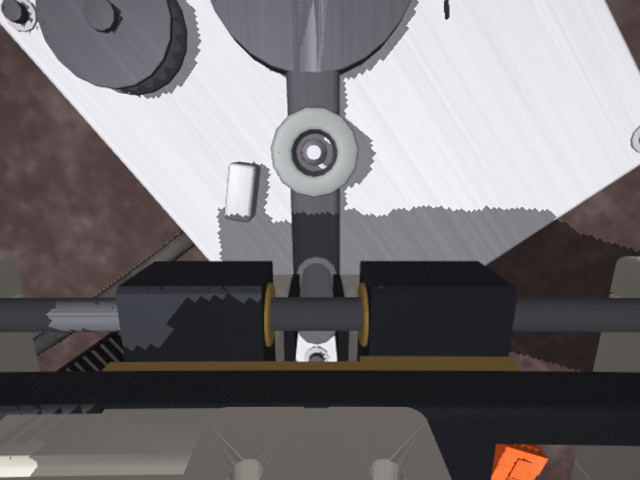

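The arm is at about 0.625 rad, past the click, and the stop block at (242,190) is clear of the arm's edge. The bush is seated on the pin at (314,152) and the post is still gripped.

```bash
python3 -c "
from plant import ctrl
print(ctrl.close_job())"
```

```text
the job is handed in; nothing more can be done
None
```

The job is handed in, with no verdict returned: the bush is home on the pin (gripped at about 30 N), and the arm is held by its post at about 0.625 rad, past the 0.50 rad click point and clear of the end stop; I did not observe the click itself.

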